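# Vent the drying box: door open, sprung lid held at the red marker

## Task

Air the small white drying box: first, with the lid still shut, swing its front door open by the upright handle rod until it stands about square to the front. Then lift the spring-loaded lid by the bar on top until the lid is parallel to the red marker arm at its left side, and finish while still holding it there with the gripper, steady; the lid snaps shut if let go. Leave the marker as it is set and the other things on the bench where they are.

Things in the scene. Friction and masses are not known exactly. Their poses are not given: they have to be found in the camera images.
- drying_box: White and grey drying box fixed to the bench, 150 mm deep (x), 160 mm wide (y), 125 mm high without its lid. Origin at the centre of its underside; its front (door) faces its own -x, +y is its left side, z up. It stands turned by some yaw. The top of the shut lid is 136 mm above the bench.
- door (a joint): Front door, 154 mm wide and 92 mm high, turning about an upright hinge at the box's right front edge (box frame x -81, y -77 mm). 0 = shut, 1.57 = square to the front, stop at 1.75; may start slightly ajar. It turns with little friction (0.06 N m) and stays where it is left.
- door_rod (a point): Grip point on the door's upright steel handle rod: rod diameter 12 mm, its free top end is 20 mm above this point, and its clear length reaches 45 mm below this point, where a bracket joins it to the door. The rod stands 40 mm in front of the door's face, 128 mm along the door from the hinge (with the door shut: box frame x -126, y +51, z 118 mm). It moves with the door.
- door_hinge (a point): Point on the door's hinge line at the same height as door_rod; the rod swings round it in a level arc of 136 mm radius, clockwise stop at shut, opening counter-clockwise seen from above.
- lid (a joint): Lid, 150x160x10 mm, hinged along the top back edge of the box, front edge rising as it opens. 0 = shut, grows as it opens, stop at 1.3. A spring and its weight pull it shut: about 4 N to start at the bar, about 6 N at 0.75 rad.
- lid_bar (a point): Centre of the lid's steel lifting bar: diameter 12 mm, running along the box's y, 90 mm between its two end posts (80 mm clear), its axis 35 mm above the lid's top face and 31 mm behind the lid's front edge. It moves with the lid: it lies 120 mm forward of and 46 mm above the hinge line when shut. Its x axis lies along the lid from front to back.
- lid_hinge (a point): Middle of the lid's hinge line (box frame x +75, y 0, z 125 mm); the line runs along the box's y.
- marker (a joint): Red marker arm, 118 mm long and 6 mm high, just outside the lid's left edge, pivoted on the same hinge line in front of an aluminium quadrant scale with ticks every 10 degrees. Its value is the lid angle wanted (rad, between 0.4 and 0.75): the lid is right when joint lid equals joint marker. A stiff friction pivot, not to be moved.
- marker_tip (a point): Free end of the red marker arm (122 mm from the hinge line, 6 mm off the radial line, as the lid's mid thickness). Its x axis lies along the arm, from the tip to the hinge.
- microscope: Fixed bench microscope to the left of the box, an obstacle to go round or over: about 230 mm long (x), 160 mm wide (y) and 340 mm tall, solid. Origin on the bench at about its middle.
- oil_bottle: Bystander, loose: blue oil bottle with white cap, 32 mm wide, 71 mm tall; origin at the centre of its underside.
- sample_cup: Bystander, loose: small pale cup with a stick, 33 mm; origin at the centre of its underside.
- terminal_box: Bystander, loose: small white carton, 30x58x16 mm; origin at the centre of its underside.
- kapton_roll: Bystander, loose: roll of amber tape, 61 mm wide, 19 mm high; origin at the centre of its underside.
- driver_red: Bystander, loose: red-handled screwdriver lying flat, 156 mm long; origin at the centre of its underside.
- solder_reel: Bystander, loose: grey wire reel, 52 mm wide, 40 mm tall; origin at the centre of its underside.

How it is judged:
On the way:
1. the door is swung open (past 1.25 rad) while the lid is still shut (value of joint door above 1.25 rad and value of joint lid below 0.08 rad), for 0.2 s.
At the end, for the whole second after the job is handed in: The lid is within 0.08 rad (4.6 degrees) of the red marker arm and steady, the gripper's fingers hold it (over 1.5 N between them and the lid), the door stands open past 1.2 rad, and the marker is where it was set (within 8 mm) (angle between the x axis of lid_bar and the x axis of marker_tip, either way round below 0.08 rad and value of joint lid above 0.3 rad and velocity of joint lid between -0.08 and 0.08 rad/s and contact force between the fingers and lid above 1.5 N and value of joint door above 1.2 rad and distance of marker_tip from where it was at the start of the episode below 0.008 m); the arm keeps its last pose, push and grip.
It fails at once if a bystander on the bench is pushed more than 20 mm (distance of any of oil_bottle, sample_cup, terminal_box, kapton_roll, driver_red, solder_reel from where it was at the start of the episode above 0.02 m).
It also fails if it takes over 54 s, if anything falls off the work surface, if the arm or the gripper's body presses on something with over 40 N, if the wrist force passes 120 N, or if a joint passes its speed limit or range.

## Robot

A 7-joint arm with a two-finger parallel gripper is mounted at the origin on a cart in front of the work surface, level with it; the furniture and walls round the work are solid. World frame = base frame: x ahead of the robot, y to its left, z up, the work surface at z = 0. Lengths are in m, angles in rad, forces in N, time in s.
With the tool pointing down it reaches from about 0.4 to 0.9 m from the base axis. Payload 5.5 kg.
Tool frame: the origin (TCP) lies at the very end of the fingers, on their centre line; the grasp point (between the pads) lies 19 mm behind it; z points along the fingers, x is the direction in which the jaws open and shut, and the axes are right-handed (so a half turn about z gives the same grasp; the last joint's range is limited). The gripper opens to 85 mm and grips with 20 to 120 N. Pads are 22 mm wide; open, the fingers measure 114 mm over their backs; the gripper's body (76 mm by 85 mm) begins 54 mm behind the grasp point. The pads swing forward as they close: fully open they stand 13 mm farther back than shut.
Start: joints at [-0.944, 0.501, -0.427, 1.55, 0.221, 1.138, -0.21], TCP at [0.231, 0.607, 0.231] pointing down, gripper open.
Joint ranges: [-2.88, 2.88], [-0.31, 2.03], [-1.54, 1.56], [0.2, 2.42], [-1.41, 4.55], [0.19, 2.02], [-2.57, 2.57]. Speed limits (rad/s): [2.57, 2.57, 3.14, 3.14, 3.14, 3.14, 3.14].

## Interface

Orientations are given as a unit quaternion [w, x, y, z].
In Python, from plant import r, cams gives the robot as it stands.
- The arm moves only by the tool play_rows, never from a script. Its argument "deltas" is one flat list of numbers, 7 for each row, row after row: the shift along the tool's x, y, z scaled (see below), then the turn, a rotation vector about the tool's x, y, z scaled (see below), then the closure, from -1 (fully open) to 1 (shut). A call has 1 to 12 rows; each row is the pose to reach, as a shift and turn from the pose commanded when the call began, along the tool's axes at that moment, turning the shorter way round; what a row does not reach only later rows make up. The controller multiplies each number of a shift by 0.1 m and each number of a turn by pi rad. A row lasts 1/12 s, in which the tool goes at most 41.7 mm and 7.16 degrees, less where a joint would pass 70% of its speed; a pose out of reach is approached as far as the arm can. A call with a number of a shift or a turn outside -1 to 1 is refused whole. A call with a gripper value outside its range is refused whole. The fingers move at their own pace and stop on an object; "squeeze" is the grip in N (left out, the last holds). Time passes only in rows, so rows that repeat a pose let the fingers close. It gives the time, the measured TCP pose, the force and the opening at its end, in the units of the state.
- r.get_state(): the state, without advancing time (a new reading comes with each control period).
- cams.capture(name): name is "scene" or "top" or "wrist"; returns a dict with "color" (400x640x3 uint8, red, green, blue), "range_z" (400x640 float32, m along the optical axis (not along the pixel's ray), 0 where there is no reading), "fx", "fy", "cx", "cy" (pixels), "R" (3x3) and "t" (3): a world point X has camera coordinates R X + t; the wrist camera has in their place "hand_eye" (4x4, takes a point from camera to tool coordinates, whose origin is the TCP and whose axes are the tool frame's). Camera axes: x right, y down, z forward; pixel columns grow to the right and rows downward; lengths in m; the calibration is good to about 2 mm. A picture is of the moment at which its call begins: read the wrist's pose just before it.
- r.sign_off(): hands the job in, once; it reports no verdict.
The state is a dict: "clock": time; "joints": joint angles; "dq": joint speeds; "tau": joint torques, N m; "position": TCP position; "eef_rot": TCP orientation; "contact_force": force on the tool from outside, world axes, zero at the start; "ft_torque": the same for the moment, N m; "width": finger opening in m.
Only numpy, scipy, OpenCV 4.12 (cv2) and the standard library are available. Lean on these libraries where they do the work, as an engineer would, in place of code of your own. Each camera call takes 0.05 s, during which the arm holds its last target. There are 200 camera calls.

## Working session

There is one attempt and no reset: what is moved stays moved. The work goes in short steps, Python scripts to look and compute and a tool call to move; the robot and the scene stay as the last step left them, time stands still between calls to the robot, and variables do not carry over. Pictures are saved under pics/ and viewed, about 8 in all and at most 12, crops included, and the job is handed in when it is done.

Besides the shell and the picture viewer there is one more tool, called after ">>>" as a command line: name --argument value ..., lists and objects as JSON in quotes. play_rows: Moves the arm, as the interface text tells. Shifts and turns lie within -1 to 1; 1 stands for 0.1 m of shift or pi rad of turn. Its arguments: {"type":"object","properties":{"deltas":{"type":"array"},"squeeze":{"type":"number"}},"required":["deltas"]}

```bash
mkdir -p pics; ls; python3 - <<'E'
from plant import r,cams
import cv2,numpy as np
s=r.get_state();print(s)
for n in("scene","top"):
    c=cams.capture(n);cv2.imwrite(f"pics/{n}0.png",c["color"][:,:,::-1]);np.savez(f"{n}0.npz",**c)
    print(n,c["fx"],c["fy"],c["cx"],c["cy"],c["R"],c["t"])
E
```

```text
pics
{'clock': 0.0, 'joints': array([-0.9438026 ,  0.50180752, -0.42678177,  1.55144428,  0.22079249,
        1.13828204, -0.21030021]), 'dq': array([ 0.00013757,  0.00049403,  0.0021201 , -0.00143444,  0.00070054,
       -0.00149602, -0.00052265]), 'tau': array([-7.88490379e-04, -5.69517732e+01, -5.81626341e+00, -2.80931443e+01,
        1.07360139e-02,  1.19065467e-02, -1.41892701e-05]), 'position': array([0.23108697, 0.60680685, 0.23028617]), 'eef_rot': array([ 5.10026728e-04,  8.23341272e-01,  5.67545821e-01, -7.94786804e-04]), 'contact_force': array([0.48005785, 0.65200554, 0.06895405]), 'ft_torque': array([-4.61183291e-05,  2.89545192e-02, -1.27168613e-02]), 'width': 0.08546725701618614}
scene 401.72998659578565 401.72998659578565 315.970900052952 199.59380240489475 [[ 0.68125629 -0.73190677 -0.01422501]
 [-0.51803946 -0.46827763 -0.71578711]
 [ 0.51722818  0.49500358 -0.69817367]] [-0.45999942  0.34023884  1.09204521]
top 474.77444011855493 474.77444011855493 319.0662061417884 193.77251608029124 [[-0.00735766 -0.99987859  0.01373593]
 [-0.98684683  0.00504206 -0.16157943]
 [ 0.16149055 -0.0147441  -0.98676411]] [-0.09400115  0.60699439  1.78226457]
```

View pics/scene0.png

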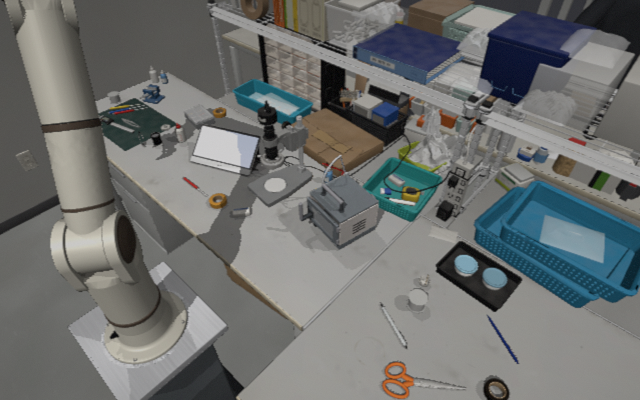

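View pics/top0.png

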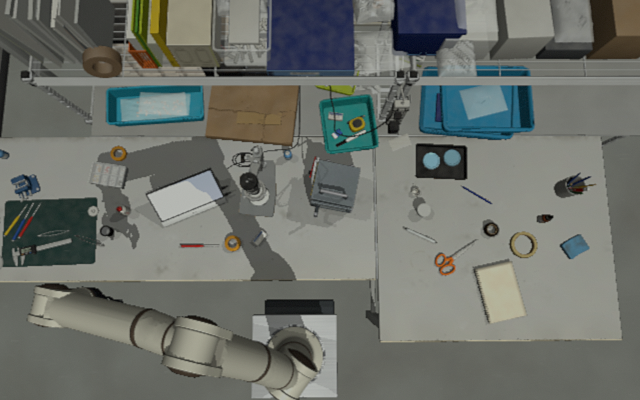

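The box is at top (335,187) and scene (340,210), with the microscope left of it and the roll, reel and screwdriver nearer to the robot. Next I zoom in and fit the box from depth.

```bash
cat > h.py <<'E'
import numpy as np,cv2
from scipy.spatial.transform import Rotation as Ro
def cloud(c,T=None):
    z=c["range_z"];v,u=np.mgrid[:400,:640]
    p=np.stack([(u-c["cx"])/c["fx"]*z,(v-c["cy"])/c["fy"]*z,z],-1)
    if T is not None: return p@T[:3,:3].T+T[:3,3]
    return (p-c["t"])@c["R"]
def proj(c,X):
    q=np.atleast_2d(X)@c["R"].T+c["t"];return np.c_[c["fx"]*q[:,0]/q[:,2]+c["cx"],c["fy"]*q[:,1]/q[:,2]+c["cy"]]
E
python3 - <<'E'
from h import *
out=[]
for n,(u0,u1,v0,v1) in dict(top=(290,370,145,225),scene=(290,390,160,260)).items():
    c=dict(np.load(n+"0.npz"));P=cloud(c);w=P[v0:v1,u0:u1].reshape(-1,3)
    ok=c["range_z"][v0:v1,u0:u1].ravel()>0
    m=ok&(abs(w[:,2]-.136)<.006);q=w[m].astype(np.float32)
    print(n,m.sum(),"lid rect",cv2.minAreaRect(q[:,:2]),np.median(q[:,2]))
    m2=ok&(abs(w[:,2]-.177)<.012);print("bar",m2.sum(),w[m2].mean(0),cv2.minAreaRect(w[m2][:,:2].astype(np.float32)))
    out.append(cv2.resize(c["color"][v0:v1,u0:u1,::-1],(400,400),interpolation=cv2.INTER_CUBIC))
cv2.imwrite("pics/crop0.png",np.hstack(out))
E
```

```text
Traceback (most recent call last):
cv2.error: OpenCV(4.12.0) /io/opencv/modules/imgproc/src/convhull.cpp:143: error: (-215:Assertion failed) total >= 0 && (depth == CV_32F || depth == CV_32S) in function 'convexHull'
```

```bash
python3 - <<'E'
from h import *
out=[]
for n,(u0,u1,v0,v1) in dict(top=(290,370,145,225),scene=(290,390,160,260)).items():
    c=dict(np.load(n+"0.npz"));P=cloud(c);w=P[v0:v1,u0:u1].reshape(-1,3)
    ok=c["range_z"][v0:v1,u0:u1].ravel()>0
    for lo,hi in((.128,.146),(.165,.19)):
        m=ok&(w[:,2]>lo)&(w[:,2]<hi);q=np.ascontiguousarray(w[m][:,:2],dtype=np.float32)
        print(n,lo,m.sum(),w[m].mean(0) if m.any() else 0,cv2.minAreaRect(q) if m.any() else 0)
    print(np.histogram(w[ok][:,2],bins=np.arange(-.02,.22,.02)))
    out.append(cv2.resize(c["color"][v0:v1,u0:u1,::-1],(400,400),interpolation=cv2.INTER_CUBIC))
cv2.imwrite("pics/crop0.png",np.hstack(out))
E
```

```text
top 0.128 1610 [ 0.6356425  -0.15757541  0.13601589] ((0.6134017109870911, -0.1459549218416214), (0.1750798374414444, 0.21968238055706024), 78.13340759277344)
top 0.165 111 [ 0.60581275 -0.13407059  0.17619677] ((0.6261252760887146, -0.11969690024852753), (0.17293335497379303, 0.06508883833885193), 39.823028564453125)
(array([1933, 2099,   46,  159,  115,   18,   95, 1465,  296,   92,   33]), array([-0.02,  0.  ,  0.02,  0.04,  0.06,  0.08,  0.1 ,  0.12,  0.14,
        0.16,  0.18,  0.2 ]))
scene 0.128 1736 [ 0.62809748 -0.16096719  0.13636691] ((0.6142337918281555, -0.15435737371444702), (0.17806367576122284, 0.2189229279756546), 83.86219024658203)
scene 0.165 154 [ 0.60902337 -0.13055949  0.17561936] ((0.624702513217926, -0.11715177446603775), (0.1776890754699707, 0.06582477688789368), 39.1931037902832)
(array([1538, 3553,  812,  719,  476,  330,  345, 1871,   96,  153,   40]), array([-0.02,  0.  ,  0.02,  0.04,  0.06,  0.08,  0.1 ,  0.12,  0.14,
        0.16,  0.18,  0.2 ]))
```

View pics/crop0.png

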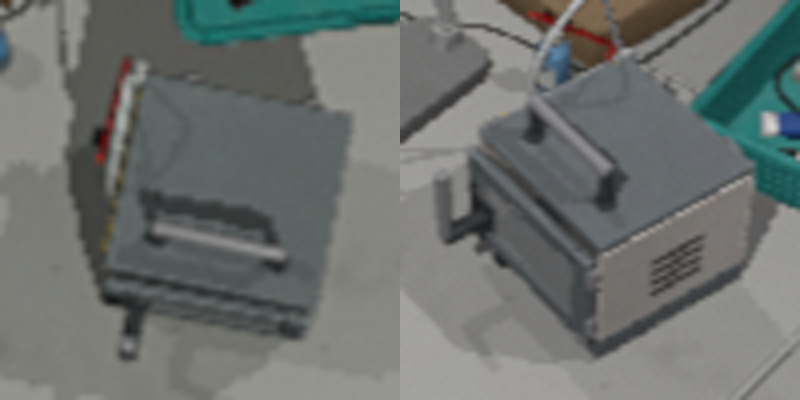

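Box front faces the robot, turned about -0.2 rad. The rod is at the left front (top crop 128,348), the bar spans (150,230) to (285,258), and the red marker is at the left edge. Now a cleaner fit, plus the microscope's extents.

```bash
python3 - <<'E'
from h import *
for n,(u0,u1,v0,v1) in dict(top=(290,370,145,225),scene=(290,390,160,260)).items():
    c=dict(np.load(n+"0.npz"));P=cloud(c);print("cam",-c["R"].T@c["t"])
    win=np.zeros((400,640),bool);win[v0:v1,u0:u1]=1;win&=c["range_z"]>0
    m=(win&(abs(P[...,2]-.136)<.006)).astype(np.uint8)
    m=cv2.morphologyEx(m,cv2.MORPH_CLOSE,np.ones((5,5)));m=cv2.morphologyEx(m,cv2.MORPH_OPEN,np.ones((9,9)))
    m=(m>0)&win&(abs(P[...,2]-.136)<.006)
    q=np.ascontiguousarray(P[m][:,:2],dtype=np.float32);rc=cv2.minAreaRect(q);print(n,"lid",rc,cv2.boxPoints(rc).round(3).tolist())
    b=win&(P[...,2]>.168)&(P[...,2]<.188);k,l,st,ce=cv2.connectedComponentsWithStats(b.astype(np.uint8));
    for i in range(1,k):
        if st[i,4]>15:
            w=P[l==i];d=np.linalg.svd(w-w.mean(0))[2][0];print(" bar",st[i],w.mean(0),d,cv2.minAreaRect(np.ascontiguousarray(w[:,:2],dtype=np.float32)))
    hsv=cv2.cvtColor(c["color"],cv2.COLOR_RGB2HSV);red=win&((hsv[...,0]<8)|(hsv[...,0]>172))&(hsv[...,1]>120)
    ys,xs=np.nonzero(red)
    for a in zip(xs,ys): print("  red",a,P[a[1],a[0]].round(3))
c=dict(np.load("top0.npz"));P=cloud(c).reshape(-1,3)
g=(c["range_z"].ravel()>0)&(P[:,0]>.25)&(P[:,0]<.75)&(P[:,1]>-.08)&(P[:,1]<.35)
for a,b in((.02,.1),(.1,.2),(.2,.3),(.3,.4)):
    m=g&(P[:,2]>a)&(P[:,2]<b);print(a,m.sum(),np.percentile(P[m],[2,98],axis=0).round(3) if m.any() else 0)
E
```

```text
cam [ 0.31049997 -0.07077234  1.85804371]
top lid ((0.6359230279922485, -0.15611155331134796), (0.1648261994123459, 0.1535070687532425), 77.8565444946289) [[0.5440000295639038, -0.22100000083446503], [0.6940000057220459, -0.2529999911785126], [0.7279999852180481, -0.09200000017881393], [0.578000009059906, -0.05900000035762787]]
 bar [321 189  27   8  86] [ 0.59062153 -0.14915735  0.17590937] [-0.20768611 -0.97804991 -0.01687765] ((0.5907167792320251, -0.14970535039901733), (0.09659775346517563, 0.011676967144012451), 78.08985137939453)
  red (np.int64(315), np.int64(157)) [ 0.733 -0.082  0.129]
  red (np.int64(314), np.int64(158)) [ 0.76  -0.079  0.   ]
  red (np.int64(315), np.int64(158)) [ 0.726 -0.082  0.141]
  red (np.int64(313), np.int64(163)) [ 0.701 -0.075  0.168]
  red (np.int64(313), np.int64(164)) [ 0.697 -0.075  0.168]
  red (np.int64(312), np.int64(165)) [ 0.731 -0.071  0.001]
  red (np.int64(312), np.int64(166)) [ 0.728 -0.071 -0.005]
  red (np.int64(312), np.int64(167)) [ 0.684 -0.071  0.176]
  red (np.int64(312), np.int64(168)) [ 0.679 -0.071  0.182]
  red (np.int64(31
[... 3586 characters left out ...]
1]
  red (np.int64(342), np.int64(171)) [ 0.722 -0.077  0.136]
  red (np.int64(343), np.int64(171)) [ 0.716 -0.086  0.145]
  red (np.int64(342), np.int64(172)) [ 0.723 -0.076  0.13 ]
  red (np.int64(343), np.int64(172)) [ 0.724 -0.08   0.131]
  red (np.int64(341), np.int64(173)) [ 0.717 -0.077  0.13 ]
  red (np.int64(342), np.int64(173)) [ 0.721 -0.078  0.129]
  red (np.int64(341), np.int64(174)) [ 0.718 -0.076  0.125]
  red (np.int64(342), np.int64(174)) [ 0.717 -0.082  0.129]
0.02 1350 [[0.424 0.075 0.02 ]
 [0.731 0.347 0.094]]
0.1 389 [[ 0.567 -0.078  0.102]
 [ 0.727  0.34   0.197]]
0.2 386 [[ 0.584 -0.07   0.203]
 [ 0.738  0.179  0.256]]
0.3 287 [[0.578 0.109 0.309]
 [0.634 0.165 0.355]]
```

```bash
cat >> h.py <<'E'
YAW=-.211;O=np.array([.634,-.157,0]);RB=Ro.from_euler('z',YAW).as_matrix()
def bw(p): return RB@np.array(p)+O
def wb(P): return (P-O)@RB
def pose(s): return np.array(s["position"]),Ro.from_quat(np.roll(s["eef_rot"],-1)).as_matrix()
def down(ang,pitch=0):  # jaw x at world angle; tool tilted with lid by pitch
    x=np.array([np.cos(ang),np.sin(ang),0]);z=np.array([0,0,-1.]);M=np.c_[x,np.cross(z,x),z]
    yb=RB[:,1];return Ro.from_rotvec(yb*pitch).as_matrix()@M
def row(s,P,M=None):
    p,R=pose(s);d=R.T@(np.array(P)-p)/.1
    t=np.zeros(3) if M is None else Ro.from_matrix(R.T@M).as_rotvec()/np.pi
    return np.r_[d,t].round(3).tolist()
E
python3 - <<'E'
from h import *
from plant import r
c=dict(np.load("top0.npz"))
d=c["R"].T@np.array([(315.6-c["cx"])/c["fx"],(214.6-c["cy"])/c["fy"],1]);o=-c["R"].T@c["t"]
P=o+d*(.138-o[2])/d[2];print("rod by ray",P,wb(P),"nominal",bw([-.126,.051,.118]))
P=cloud(c)[205:222,308:322].reshape(-1,3);m=(P[:,2]>.1)&(P[:,2]<.15);print("rod depth",P[m].round(3).tolist())
c=dict(np.load("scene0.npz"));P=cloud(c);hsv=cv2.cvtColor(c["color"],cv2.COLOR_RGB2HSV)
m=((hsv[...,0]<8)|(hsv[...,0]>172))&(hsv[...,1]>120);m[:160]=0;m[175:]=0;m[:,:320]=0;m[:,346:]=0
q=wb(P[m]);f=np.polyfit(q[:,0],q[:,2],1);print("marker",np.arctan(-f[0]),np.polyval(f,.075),q[:,1].mean(),q[:,0].min(),q[:,2].max())
t=q[np.argmin(q[:,0])];print("tip ang",np.arctan2(t[2]-.125,.075-t[0]),t)
s=r.get_state()
for p in([.36,.15,.26],[.42,-.07,.25],[.5215,-.0807,.23]): print(row(s,p,down(np.pi/2+YAW)))
E
```

```text
rod by ray [ 0.51513802 -0.08327191  0.138     ] [-0.1316673   0.04719875  0.138     ] nominal [ 0.52147576 -0.08074191  0.118     ]
rod depth [[0.525, -0.081, 0.134], [0.525, -0.085, 0.137], [0.521, -0.077, 0.137], [0.521, -0.081, 0.136], [0.521, -0.085, 0.135], [0.522, -0.089, 0.126], [0.518, -0.077, 0.134], [0.517, -0.081, 0.139], [0.517, -0.085, 0.141], [0.52, -0.089, 0.118], [0.515, -0.081, 0.129], [0.515, -0.085, 0.128]]
marker 0.7621019247045517 0.12923600812343103 0.09397763086721259 -0.01349559301232336 0.21073767679978198
tip ang 0.7695706126936083 [-0.01349559  0.09437481  0.21073768]
[-3.812, 2.83, -0.29, -0.0, 0.001, -0.049]
[-5.654, 4.173, -0.187, -0.0, 0.001, -0.049]
[-5.392, 5.16, 0.013, -0.0, 0.001, -0.049]
```

>>> play_rows --deltas '[-0.95,0.7,-0.3,0,0,-0.049,-1,-0.95,0.7,-0.3,0,0,-0.049,-1,-0.95,0.7,-0.3,0,0,-0.049,-1,-0.95,0.7,-0.3,0,0,-0.049,-1]'

```text
clock: 0.43
position: [0.2671, 0.4871, 0.2619]
eef_rot: [0.003, 0.779, 0.626, -0.0]
contact_force: [0.2, 0.4, -0.0]
width: 0.0857
```

```bash
python3 - <<'E'
from h import *
from plant import r
s=r.get_state();print(s["clock"],s["position"],s["joints"].round(2))
for p in([.36,.15,.26],[.42,-.07,.25],[.520,-.082,.23]): print(row(s,p,down(np.pi/2+YAW)))
E
```

```text
0.4333 [0.26711476 0.48709232 0.26186005] [-0.74  0.31 -0.47  1.75  0.16  1.12  0.1 ]
[-3.092, 1.632, 0.038, 0.001, 0.001, -0.002]
[-5.111, 2.691, 0.15, 0.001, 0.001, -0.002]
[-5.012, 3.693, 0.354, 0.001, 0.001, -0.002]
```

>>> play_rows --deltas '[-1,0.5,0,0,0,0,-1,-1,0.5,0,0,0,0,-1,-1,0.5,0,0,0,0,-1]'

```text
clock: 0.68
position: [0.2915, 0.3819, 0.2606]
eef_rot: [0.001, 0.778, 0.629, -0.001]
contact_force: [-0.1, -0.8, 0.3]
width: 0.0853
```

>>> play_rows --deltas '[-1,0.5,0,0,0,0,-1,-1,0.5,0,0,0,0,-1,-1,0.5,0,0,0,0,-1]'

```text
clock: 0.93
position: [0.3194, 0.2734, 0.2609]
eef_rot: [0.001, 0.778, 0.628, -0.001]
contact_force: [-0.1, -0.5, 0.1]
width: 0.0855
```

>>> play_rows --deltas '[-1,0.5,0,0,0,0,-1,-1,0.5,0,0,0,0,-1,-1,0.5,0,0,0,0,-1]'

```text
clock: 1.18
position: [0.3472, 0.1654, 0.2611]
eef_rot: [0.0, 0.778, 0.628, -0.0]
contact_force: [0.1, 0.7, -0.2]
width: 0.0854
```

>>> play_rows --deltas '[-1,0.5,0,0,0,0,-1,-1,0.5,0,0,0,0,-1,-1,0.5,0,0,0,0,-1]'

```text
clock: 1.43
position: [0.3752, 0.0573, 0.2613]
eef_rot: [0.0, 0.778, 0.628, -0.0]
contact_force: [1.0, 0.1, 0.3]
width: 0.0855
```

```bash
python3 - <<'E'
from h import *
from plant import r
s=r.get_state();print(s["clock"],s["position"],s["joints"].round(2))
for p in([.42,-.07,.25],[.45,-.082,.23],[.520,-.082,.23]): print(row(s,p,down(np.pi/2+YAW)))
E
```

```text
1.4333 [0.37518533 0.05725159 0.2612541 ] [-0.15 -0.06 -0.07  2.14 -0.    1.06  1.14]
[-1.149, 0.706, 0.114, 0.0, 0.0, -0.0]
[-1.203, 1.025, 0.314, 0.0, 0.0, -0.0]
[-1.056, 1.709, 0.314, 0.0, 0.0, -0.0]
```

>>> play_rows --deltas '[-1,0.7,0.1,0,0,0,-1,-1,0.7,0.1,0,0,0,-1,-1,0.7,0.1,0,0,0,-1,-1,0.7,0.1,0,0,0,-1]'

```text
clock: 1.77
position: [0.4244, -0.0588, 0.251]
eef_rot: [0.002, 0.78, 0.626, -0.001]
contact_force: [-0.3, 0.1, 0.6]
width: 0.0856
```

```bash
python3 - <<'E'
from h import *
from plant import r,cams
s=r.get_state();c=cams.capture("wrist");cv2.imwrite("pics/w1.png",c["color"][:,:,::-1])
print(s["clock"],s["position"]);p,R=pose(s);T=np.eye(4);T[:3,:3]=R;T[:3,3]=p
P=cloud(c,T@c["hand_eye"]);P[c["range_z"]<=0]=np.nan
q=wb(P.reshape(-1,3));m=(abs(q[:,0]+.126)<.025)&(abs(q[:,1]-.05)<.03)&(q[:,2]>.125)&(q[:,2]<.15)
print("rod top",m.sum(),np.median(q[m],0),bw(np.median(q[m],0)),np.ptp(q[m],0))
for p in([.520,-.082,.23],[.520,-.082,.1]): print(row(s,p,down(np.pi/2+YAW)))
E
```

```text
1.7667 [ 0.42435621 -0.05882394  0.25102355]
rod top 156 [-0.13100536  0.04867515  0.13745481] [ 0.5160945  -0.08196689  0.13745481] [0.01171178 0.01069309 0.01493961]
[-0.018, 0.984, 0.212, 0.001, 0.001, -0.003]
[-0.014, 0.981, 1.512, 0.001, 0.001, -0.003]
```

View pics/w1.png

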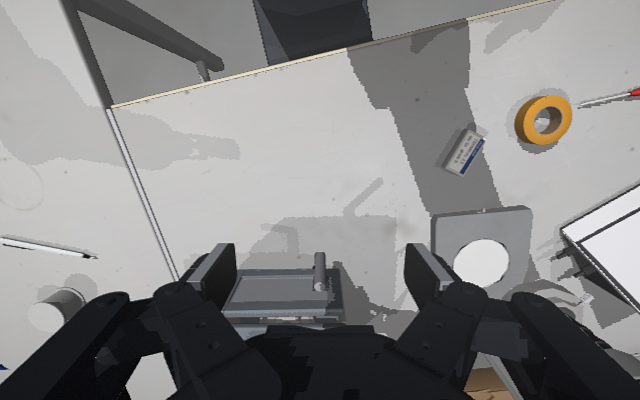

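The rod top is at wrist pixel (320,270), and its clean 3D point is (0.516,-0.082,0.137), so the door is about 0.04 rad ajar. I move over it and descend with the jaws part closed.

>>> play_rows --deltas '[-0.03,0.94,0.4,0,0,-0.003,-0.2,-0.03,0.94,0.4,0,0,-0.003,-0.2,-0.03,0.94,0.4,0,0,-0.003,-0.2,-0.03,0.94,0.4,0,0,-0.003,-0.2,-0.03,0.94,0.4,0,0,-0.003,-0.2]'

```text
clock: 2.23
position: [0.5135, -0.0727, 0.2101]
eef_rot: [-0.001, 0.774, 0.633, -0.001]
contact_force: [-1.1, -0.1, -0.5]
width: 0.0514
```

```bash
python3 - <<'E'
from h import *
from plant import r,cams
s=r.get_state();c=cams.capture("wrist");cv2.imwrite("pics/w2.png",c["color"][:,:,::-1])
print(s["clock"],s["position"],s["width"]);p,R=pose(s);T=np.eye(4);T[:3,:3]=R;T[:3,3]=p
P=cloud(c,T@c["hand_eye"]);P[c["range_z"]<=0]=np.nan
q=wb(P.reshape(-1,3));m=(abs(q[:,0]+.126)<.025)&(abs(q[:,1]-.05)<.03)&(q[:,2]>.13)&(q[:,2]<.143)
if m.any(): print("rod top",m.sum(),np.median(q[m],0),bw(np.median(q[m],0)),np.ptp(q[m],0))
for p in([.516,-.082,.1],): print(row(s,p,down(np.pi/2+YAW)))
E
```

```text
2.2333 [ 0.51345508 -0.07271311  0.21012031] 0.051383203567233436
rod top 190 [-0.1294153   0.0487581   0.13818339] [ 0.51766667 -0.0822188   0.13818339] [0.01156837 0.01149888 0.01019397]
[-0.086, 0.047, 1.101, -0.001, -0.0, 0.004]
```

>>> play_rows --deltas '[-0.09,0.06,0.5,0,0,0.004,-0.2,-0.09,0.06,1,0,0,0.004,-0.2,-0.09,0.06,1,0,0,0.004,-0.2,-0.09,0.06,1,0,0,0.004,-0.2,-0.09,0.06,1,0,0,0.004,-0.2]'

```text
clock: 2.7
position: [0.517, -0.0832, 0.1115]
eef_rot: [-0.001, 0.778, 0.628, -0.001]
contact_force: [0.4, 0.7, 0.7]
width: 0.0515
```

>>> play_rows --deltas '[0,0,0.1,0,0,0,-0.2,0,0,0.1,0,0,0,1,0,0,0.1,0,0,0,1,0,0,0.1,0,0,0,1,0,0,0.1,0,0,0,1,0,0,0.1,0,0,0,1,0,0,0.1,0,0,0,1,0,0,0.1,0,0,0,1]' --squeeze 40

```text
clock: 3.37
position: [0.5191, -0.0811, 0.1026]
eef_rot: [-0.001, 0.778, 0.629, 0.002]
contact_force: [-1.1, 6.6, 3.5]
width: 0.011
```

```bash
python3 - <<'E'
from h import *
from plant import r
s=r.get_state();p,R=pose(s);print(s["clock"],p,s["width"],wb(p),s["contact_force"])
H=np.array([-.081,-.077,0]);b=wb(p);v=b-H;v[2]=0;print(np.hypot(*v[:2]),np.degrees(np.arctan2(v[1],v[0])))
for t in np.arange(.1,1.6,.1):
    w=Ro.from_euler('z',t).apply(v);d=R.T@RB@(w-v)/.1;print(round(t,1),d.round(3))
E
```

```text
3.3667 [ 0.51910902 -0.08109252  0.10257364] 0.010973446724526076 [-0.12824082  0.05016149  0.10257364] [-1.1216177   6.58194747  3.53706349]
0.13565300813908587 110.38016008283557
0.1 [-0.053 -0.125 -0.   ]
0.2 [-0.119 -0.243 -0.001]
0.3 [-0.196 -0.355 -0.001]
0.4 [-0.284 -0.458 -0.001]
0.5 [-0.382 -0.552 -0.002]
0.6 [-0.489 -0.636 -0.002]
0.7 [-0.603 -0.708 -0.003]
0.8 [-0.724 -0.769 -0.003]
0.9 [-0.851 -0.818 -0.003]
1.0 [-0.982 -0.853 -0.004]
1.1 [-1.116 -0.875 -0.004]
1.2 [-1.251 -0.884 -0.005]
1.3 [-1.386 -0.88  -0.005]
1.4 [-1.521 -0.861 -0.006]
1.5 [-1.653 -0.83  -0.006]
```

Rod gripped (11 mm opening), and the radius to the hinge is 135.7 mm against 136 expected. Now swinging along the arc.

>>> play_rows --deltas '[-0.05,-0.125,0,0,0,0,1,-0.12,-0.245,0,0,0,0,1,-0.195,-0.355,0,0,0,0,1,-0.285,-0.46,0,0,0,0,1,-0.38,-0.55,0,0,0,0,1,-0.49,-0.635,0,0,0,0,1,-0.605,-0.71,0,0,0,0,1,-0.725,-0.77,0,0,0,0,1,-0.85,-0.82,0,0,0,0,1,-0.98,-0.855,0,0,0,0,1,-0.98,-0.855,0,0,0,0,1]'

```text
clock: 4.28
position: [0.4118, -0.1627, 0.1022]
eef_rot: [-0.001, 0.779, 0.627, -0.001]
contact_force: [-5.4, 3.7, 9.2]
width: 0.011
```

```bash
python3 - <<'E'
from h import *
from plant import r
s=r.get_state();p,R=pose(s);print(s["clock"],p,s["width"],wb(p),s["contact_force"],s["joints"].round(2))
H=np.array([-.081,-.077,0]);b=wb(p);v=b-H;v[2]=0;print(np.hypot(*v[:2]),np.arctan2(v[1],v[0])-np.radians(109.4))
for t in np.arange(.1,.8,.1):
    w=Ro.from_euler('z',t).apply(v);d=R.T@RB@(w-v)/.1;print(round(t,1),d.round(3))
E
```

```text
4.2833 [ 0.41177907 -0.16268909  0.10216863] 0.010982184362954658 [-0.216101   -0.05210439  0.10216863] [-5.43147537  3.69697656  9.19023314] [ 0.2   0.3   0.13  2.17 -0.06  0.67  1.73]
0.13737565806285162 1.0499726679248622
0.1 [-0.136 -0.018  0.   ]
0.2 [-0.273 -0.022 -0.   ]
0.3 [-0.41  -0.012 -0.   ]
0.4 [-0.546  0.011 -0.   ]
0.5 [-0.678  0.048 -0.   ]
0.6 [-0.806  0.098 -0.   ]
0.7 [-0.928  0.16  -0.001]
```

>>> play_rows --deltas '[-0.135,-0.018,0,0,0,0,1,-0.27,-0.022,0,0,0,0,1,-0.41,-0.012,0,0,0,0,1,-0.545,0.01,0,0,0,0,1,-0.68,0.05,0,0,0,0,1,-0.68,0.05,0,0,0,0,1,-0.68,0.05,0,0,0,0,1]'

```text
clock: 4.87
position: [0.4033, -0.2302, 0.1019]
eef_rot: [-0.0, 0.779, 0.627, -0.001]
contact_force: [-7.2, -0.9, 9.0]
width: 0.011
```

```bash
python3 - <<'E'
from h import *
from plant import r
s=r.get_state();p,R=pose(s);print(s["clock"],p,s["width"],wb(p),s["contact_force"],s["joints"].round(2))
H=np.array([-.081,-.077,0]);b=wb(p);v=b-H;v[2]=0;print(np.hypot(*v[:2]),np.arctan2(v[1],v[0])%(2*np.pi)-np.radians(109.4))
E
```

```text
4.8667 [ 0.40325158 -0.23015731  0.10193368] 0.010976714942568985 [-0.21030897 -0.11986227  0.10193368] [-7.16360032 -0.93918631  9.01172326] [ 0.32  0.33  0.16  2.13 -0.08  0.69  1.89]
0.13622769021247758 1.5522766817120923
```

Door at 1.55 rad. I release with a small opening, rise, and then turn the jaws for the bar.

>>> play_rows --deltas '[0,0,0,0,0,0,0.35,0,0,0,0,0,0,0.35,0,0,0,0,0,0,0.35,0,0,-0.3,0,0,0,0.35,0,0,-0.6,0,0,0,0.35,0,0,-0.95,0,0,0,0.35,0,0,-0.95,0,0,0,0.35]'

```text
clock: 5.45
position: [0.4087, -0.2308, 0.2023]
eef_rot: [0.005, 0.778, 0.628, 0.003]
contact_force: [1.0, -0.2, 0.0]
width: 0.0279
```

>>> play_rows --deltas '[0,0,-0.5,0,0,0.03,0,0,0,-0.5,0,0,0.06,0,0,0,-0.5,0,0,0.1,0,0,0,-0.5,0,0,0.14,0,0,0,-0.5,0,0,0.18,0,0,0,-0.5,0,0,0.22,0,0,0,-0.5,0,0,0.26,0,0,0,-0.5,0,0,0.3,0,0,0,-0.5,0,0,0.34,0,0,0,-0.5,0,0,0.38,0,0,0,-0.5,0,0,0.42,0,0,0,-0.5,0,0,0.46,0]'

```text
clock: 6.45
position: [0.405, -0.2288, 0.2463]
eef_rot: [0.0, 0.999, -0.043, 0.0]
contact_force: [-0.2, 0.4, -0.0]
width: 0.0426
```

```bash
python3 - <<'E'
from h import *
from plant import r,cams
s=r.get_state();print(s["clock"],s["position"],s["joints"].round(2),s["width"])
c=cams.capture("scene");np.savez("scene1.npz",**c);P=cloud(c)
out=cv2.resize(c["color"][150:280,260:420,::-1],(800,650)[:2],interpolation=cv2.INTER_CUBIC)[:600];cv2.imwrite("pics/s1.png",out)
B=bw([-.045,0,.171]);print(B)
for p in([B[0],B[1],.27],): print(row(s,p,down(YAW)))
E
```

```text
6.45 [ 0.40497505 -0.22875264  0.2462657 ] [ 0.19  0.12  0.29  2.   -0.04  1.03  0.41] 0.04264287123272765
[ 0.58999801 -0.1475753   0.171     ]
[1.774, -0.968, -0.236, -0.0, -0.0, 0.04]
```

View pics/s1.png

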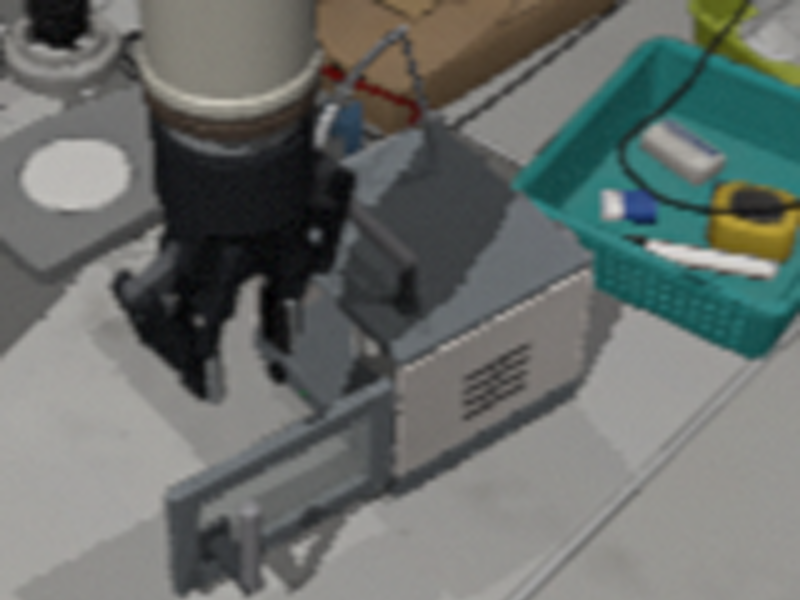

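Picture: the door stands square to the front, with its rod at (250,545). The lid is shut, and the bar at (385,255) is free. Moving over the bar.

>>> play_rows --deltas '[0.9,-0.48,-0.24,0,0,0.04,-0.4,0.9,-0.48,-0.24,0,0,0.04,-0.4,0.9,-0.48,-0.24,0,0,0.04,-0.4]'

```text
clock: 6.75
position: [0.5026, -0.1855, 0.2715]
eef_rot: [-0.001, 0.995, -0.1, 0.002]
contact_force: [0.5, -0.4, 0.1]
width: 0.0593
```

```bash
python3 - <<'E'
from h import *
from plant import r
s=r.get_state();print(s["position"])
print(row(s,[.59,-.1485,.27],down(YAW)))
E
```

```text
[ 0.50258331 -0.18552104  0.27146206]
[0.783, -0.537, 0.019, -0.001, -0.001, 0.003]
```

>>> play_rows --deltas '[0.78,-0.54,0.02,0,0,0.003,-0.4,0.78,-0.54,0.02,0,0,0.003,-0.4,0.78,-0.54,0.02,0,0,0.003,-0.4,0.78,-0.54,0.02,0,0,0.003,-0.4,0.78,-0.54,0.02,0,0,0.003,-0.4]'

```text
clock: 7.17
position: [0.5855, -0.1509, 0.2674]
eef_rot: [0.0, 0.994, -0.106, -0.001]
contact_force: [0.2, 0.3, 0.3]
width: 0.0597
```

```bash
python3 - <<'E'
from h import *
from plant import r,cams
s=r.get_state();c=cams.capture("wrist");cv2.imwrite("pics/w3.png",c["color"][:,:,::-1])
p,R=pose(s);T=np.eye(4);T[:3,:3]=R;T[:3,3]=p
P=cloud(c,T@c["hand_eye"]);P[c["range_z"]<=0]=np.nan
q=wb(P.reshape(-1,3));m=(abs(q[:,0]+.045)<.03)&(abs(q[:,1])<.07)&(q[:,2]>.165)&(q[:,2]<.185)
print(p,m.sum())
if m.any():print("bar",np.median(q[m],0),q[m].min(0),q[m].max(0))
print(row(s,[.59,-.1485,.152],down(YAW)))
E
```

```text
[ 0.58549984 -0.15090572  0.26735517] 1518
bar [-0.04536855  0.00307179  0.17653759] [-0.05079951 -0.04977273  0.16578177] [-0.03897438  0.04885173  0.17983789]
[0.041, -0.033, 1.153, 0.0, 0.0, -0.0]
```

View pics/w3.png

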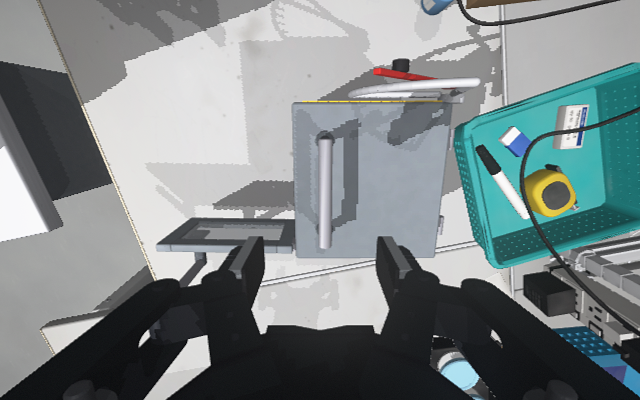

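The bar is seen at (325,190), measured at box (-45,0,171), as expected; the red marker is at (405,75). Descending and gripping.

>>> play_rows --deltas '[0.04,-0.035,0.4,0,0,0,-0.4,0.04,-0.035,0.8,0,0,0,-0.4,0.04,-0.035,0.95,0,0,0,-0.4,0.04,-0.035,0.95,0,0,0,-0.4,0.04,-0.035,0.95,0,0,0,-0.4]'

```text
clock: 7.63
position: [0.5886, -0.1504, 0.1732]
eef_rot: [0.0, 0.994, -0.108, -0.001]
contact_force: [0.1, 0.6, 0.0]
width: 0.0595
```

```bash
python3 - <<'E'
from h import *
from plant import r
s=r.get_state();print(s["position"])
print(row(s,[.59,-.1475,.152],down(YAW)))
E
```

```text
[ 0.58860309 -0.15040013  0.17317219]
[0.008, -0.031, 0.212, 0.0, 0.001, -0.002]
```

>>> play_rows --deltas '[0.01,-0.03,0.2,0,0,0,-0.4,0.01,-0.03,0.2,0,0,0,-0.4,0.01,-0.03,0.2,0,0,0,1,0.01,-0.03,0.2,0,0,0,1,0.01,-0.03,0.2,0,0,0,1,0.01,-0.03,0.2,0,0,0,1,0.01,-0.03,0.2,0,0,0,1,0.01,-0.03,0.2,0,0,0,1,0.01,-0.03,0.2,0,0,0,1]' --squeeze 60

```text
clock: 8.38
position: [0.5908, -0.1465, 0.1547]
eef_rot: [-0.0, 0.994, -0.108, -0.001]
contact_force: [-6.1, 0.9, 7.3]
width: 0.01
```

```bash
python3 - <<'E'
from h import *
from plant import r,cams
s=r.get_state();p,R=pose(s);print(s["clock"],p,wb(p),s["width"],s["contact_force"],s["joints"].round(2))
# grip centre arc about hinge, tool tilting with the lid
h=bw([.075,0,.125])
G=p+R[:,2]*-.019
print("bar rel hinge",(wb(G)-[.075,0,.125]))
for t in np.arange(.06,.73,.06):
    Q=Ro.from_rotvec(RB[:,1]*t).as_matrix()
    hh=h+RB[:,1]*(RB[:,1]@(p-h))
    print(round(t,2),row(s,hh+Q@(p-hh),Q@R))
E
```

```text
8.3833 [ 0.59078794 -0.14654737  0.15468588] [-0.04444288  0.00117057  0.15468588] 0.009999877089594258 [-6.06700741  0.92097308  7.2616542 ] [ 0.05  0.48  0.2   1.74 -0.12  0.93  0.08]
bar rel hinge [-0.11941611  0.00116709  0.04868586]
0.06 [0.02, -0.0, -0.071, -0.0, -0.019, 0.0]
0.12 [0.044, -0.0, -0.141, -0.0, -0.038, 0.0]
0.18 [0.072, -0.0, -0.209, -0.0, -0.057, 0.0]
0.24 [0.104, -0.001, -0.276, -0.0, -0.076, 0.0]
0.3 [0.141, -0.001, -0.34, -0.0, -0.095, 0.0]
0.36 [0.181, -0.001, -0.402, -0.001, -0.115, 0.0]
0.42 [0.224, -0.001, -0.462, -0.001, -0.134, 0.0]
0.48 [0.271, -0.001, -0.518, -0.001, -0.153, 0.0]
0.54 [0.322, -0.002, -0.572, -0.001, -0.172, 0.0]
0.6 [0.375, -0.002, -0.623, -0.001, -0.191, 0.0]
0.66 [0.432, -0.002, -0.671, -0.001, -0.21, 0.0]
0.72 [0.491, -0.002, -0.715, -0.001, -0.229, 0.0]
```

Bar held. Lifting with the tool tilting along, first to 0.6 rad.

>>> play_rows --deltas '[0.02,0,-0.071,0,-0.019,0,1,0.044,0,-0.141,0,-0.038,0,1,0.072,0,-0.209,0,-0.057,0,1,0.104,0,-0.276,0,-0.076,0,1,0.141,0,-0.34,0,-0.095,0,1,0.181,0,-0.402,0,-0.115,0,1,0.224,0,-0.462,0,-0.134,0,1,0.271,0,-0.518,0,-0.153,0,1,0.322,0,-0.572,0,-0.172,0,1,0.375,0,-0.623,0,-0.191,0,1,0.375,0,-0.623,0,-0.191,0,1,0.375,0,-0.623,0,-0.191,0,1]'

```text
clock: 9.38
position: [0.6256, -0.154, 0.216]
eef_rot: [-0.033, 0.948, -0.103, -0.299]
contact_force: [-10.8, 2.4, 5.7]
width: 0.0101
```

```bash
cat > m.py <<'E'
from h import *
from plant import r,cams
import sys
s=r.get_state();p,R=pose(s);print(s["clock"],p,s["width"],s["contact_force"],s["joints"].round(2))
G=wb(p-R[:,2]*.019)-[.075,0,.125];print("lid by bar",np.arctan2(G[2],-G[0])-np.arctan2(.046,.120),np.hypot(G[0],G[2]),"tilt",np.arctan2((RB.T@R)[0,2]*-1,-(RB.T@R)[2,2]))
def line(a,n):
    if len(a)<8: print(n,len(a));return
    x,z=a[:,0],a[:,2]
    for _ in range(3):
        f=np.polyfit(x,z,1);e=abs(z-np.polyval(f,x));k=e<max(.003,2*np.median(e));x,z=x[k],z[k]
    print(n,len(x),"slope ang",round(np.arctan(-f[0]),3),"z at hinge",round(np.polyval(f,.075),4),"x",x.min().round(3),x.max().round(3))
for n in("scene","top","wrist"):
    c=cams.capture(n);np.savez(n+"_l.npz",**c)
    if n=="wrist": T=np.eye(4);T[:3,:3]=R;T[:3,3]=p;P=cloud(c,T@c["hand_eye"])
    else: P=cloud(c)
    P=wb(P);ok=c["range_z"]>0
    hsv=cv2.cvtColor(c["color"],cv2.COLOR_RGB2HSV);red=ok&((hsv[...,0]<8)|(hsv[...,0]>172))&(hsv[...,1]>120)
    m=red&(P[...,0]>-.06)&(P[...,0]<.09)&(P[...,1]>.075)&(P[...,1]<.12)&(P[...,2]>.12)&(P[...,2]<.26)
    line(P[m],n+" marker")
    # lid top surface: strip beside the bar, within 12 mm of the expected plane
    A=float(sys.argv[1]);d=(P-[.075,0,.125]);u=-d[...,0]*np.cos(A)+d[...,2]*np.sin(A);w=d[...,0]*np.sin(A)+d[...,2]*np.cos(A)
    m=ok&(u>.01)&(u<.145)&(abs(w-.011)<.012)&(abs(P[...,1])<.075)
    line(P[m],n+" lid")
E
python3 m.py .6
```

```text
9.3833 [ 0.62559154 -0.15395393  0.21603083] 0.010051689720566293 [-10.82999081   2.42260098   5.71805559] [ 0.11  0.92  0.2   0.97 -0.13  1.87  0.07]
lid by bar 0.6045128445857217 0.12917120099972132 tilt 0.6110130476553806
scene marker 15 slope ang 0.695 z at hinge 0.138 x -0.014 0.025
scene lid 508 slope ang 0.579 z at hinge 0.1382 x -0.04 0.073
top marker 9 slope ang 0.701 z at hinge 0.1377 x -0.009 0.079
top lid 164 slope ang 0.576 z at hinge 0.1396 x -0.039 0.074
wrist marker 1239 slope ang 0.725 z at hinge 0.1365 x -0.012 0.084
wrist lid 35668 slope ang 0.585 z at hinge 0.1382 x -0.041 0.074
```

Wrist view (densest): lid 0.585, marker 0.725 rad. Joint 6 is near its range, so I raise the remaining 0.13 rad without further tilt.

```bash
python3 - <<'E'
from h import *
from plant import r
s=r.get_state();p,R=pose(s);h=bw([.075,0,.125]);G=p-R[:,2]*.019;hh=h+RB[:,1]*(RB[:,1]@(G-h))
for t in(.03,.07,.1,.135):
    G2=hh+Ro.from_rotvec(RB[:,1]*t).apply(G-hh);Q=Ro.from_rotvec(-RB[:,1]*.3*t).as_matrix()@R
    print(t,row(s,G2+Q[:,2]*.019,Q))
E
```

```text
0.03 [0.016, -0.0, -0.036, 0.0, 0.003, -0.0]
0.07 [0.04, -0.0, -0.083, 0.0, 0.007, -0.0]
0.1 [0.058, -0.001, -0.118, 0.0, 0.01, -0.0]
0.135 [0.081, -0.001, -0.158, 0.0, 0.013, -0.0]
```

>>> play_rows --deltas '[0.016,0,-0.036,0,0.003,0,1,0.04,0,-0.083,0,0.007,0,1,0.058,0,-0.118,0,0.01,0,1,0.08,0,-0.158,0,0.013,0,1,0.08,0,-0.158,0,0.013,0,1,0.08,0,-0.158,0,0.013,0,1,0.08,0,-0.158,0,0.013,0,1]'

```text
clock: 10.12
position: [0.6402, -0.1571, 0.2251]
eef_rot: [-0.03, 0.954, -0.104, -0.279]
contact_force: [-10.6, 3.4, 3.1]
width: 0.0098
```

```bash
python3 m.py .72; python3 - <<'E'
import numpy as np,cv2
c=np.load("wrist_l.npz")["color"][:,:,::-1];d=np.load("scene_l.npz")["color"][150:280,260:420,::-1]
cv2.imwrite("pics/f1.png",np.hstack([cv2.resize(c,(420,262)),cv2.resize(d,(322,262),interpolation=cv2.INTER_CUBIC)]))
E
```

```text
10.1167 [ 0.64020308 -0.15706824  0.22513393] 0.009812984349637953 [-10.59605321   3.39021423   3.08900284] [ 0.11  0.92  0.2   0.94 -0.13  1.86  0.07]
lid by bar 0.7368553433395342 0.1301289774981556 tilt 0.5686994580418872
scene marker 15 slope ang 0.701 z at hinge 0.1373 x -0.013 0.057
scene lid 365 slope ang 0.709 z at hinge 0.1394 x -0.028 0.075
top marker 11 slope ang 0.665 z at hinge 0.1424 x -0.005 0.08
top lid 127 slope ang 0.709 z at hinge 0.1409 x -0.027 0.075
wrist marker 1057 slope ang 0.722 z at hinge 0.1378 x -0.011 0.085
wrist lid 31026 slope ang 0.708 z at hinge 0.1408 x -0.028 0.076
```

View pics/f1.png

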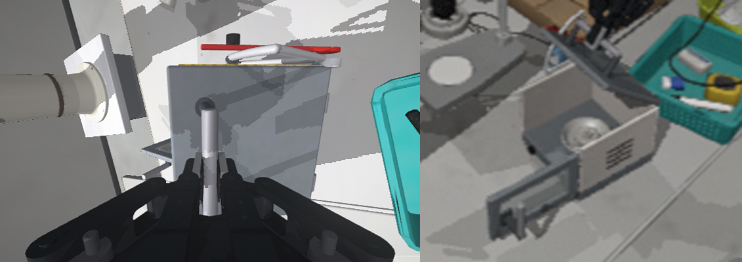

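The wrist view shows the lid edge parallel to the red arm (arm at 200–340,47). The scene view shows the door still square. I let it settle, check for drift, then hand in.

>>> play_rows --deltas '[0,0,0,0,0,0,1,0,0,0,0,0,0,1,0,0,0,0,0,0,1,0,0,0,0,0,0,1,0,0,0,0,0,0,1,0,0,0,0,0,0,1]'

```text
clock: 10.77
position: [0.6401, -0.1571, 0.2251]
eef_rot: [-0.03, 0.954, -0.104, -0.279]
contact_force: [-11.9, 3.3, 2.8]
width: 0.0097
```

```bash
python3 m.py .71; python3 -c "
from plant import r
print(r.sign_off())"
```

```text
10.7667 [ 0.64014193 -0.15706953  0.22512856] 0.00970683563698819 [-11.90814376   3.31669001   2.82811474] [ 0.11  0.92  0.2   0.94 -0.13  1.86  0.07]
lid by bar 0.7364374688845481 0.13014908195289934 tilt 0.5688196647429697
scene marker 18 slope ang 0.715 z at hinge 0.1356 x -0.012 0.058
scene lid 362 slope ang 0.709 z at hinge 0.1394 x -0.028 0.075
top marker 9 slope ang 0.734 z at hinge 0.1352 x -0.006 0.082
top lid 138 slope ang 0.722 z at hinge 0.1393 x -0.026 0.074
wrist marker 1053 slope ang 0.723 z at hinge 0.1378 x -0.011 0.085
wrist lid 31055 slope ang 0.708 z at hinge 0.1407 x -0.028 0.076
the job is handed in; nothing more can be done
None
```

The job is handed in: the door is open and the gripper is still holding the lid parallel to the red marker. It took about 11 s of the 54 s; `sign_off` reports no verdict, so the result below rests on my own checks.

- **Door:** I swung it open by the rod to about 1.55 rad while the lid was still shut. The last picture shows it standing square to the front.
- **Lid:** I lifted it by the bar with a 60 N grip set. The wrist camera puts the lid at 0.708 rad and the marker at 0.723 rad, well inside the 0.08 rad limit. The pose did not drift over the last half second (within 0.1 mm).
- **Marker:** its measured slope and tip position show no sign of it having moved.
- **Bystanders:** I didn't remeasure their positions at the end. The arm stayed well clear of them.

Some readings disagreed:
- The gripper's own position put the lid at 0.736 rad, about 0.03 above the cameras.
- The scene and top views of the marker, with only about 10–20 pixels each, scattered between 0.67 and 0.73 rad once the lid was raised. An early fit read 0.76. All of these are still within tolerance.

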